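# Casting flasks back into their own cradles

## Task

The three plaster-filled casting flasks were stood in the wrong cradles. Before casting, each flask must stand in the round cradle of its own size, fully down on its floor and upright; the bare soldering board is free for parking one in the meantime. Never tip a flask over, and leave the lidded jar and the dapping block where they are.

Things in the scene. Friction and masses are not known exactly. Their poses are not given: they have to be found in the camera images.
- flask_large: Large casting flask: steel tube filled with set white plaster (solid; a small funnel in the top face), 62 mm outside diameter, 64 mm tall, 0.45 kg, standing upright. Origin: centre of its lower end; z up along its axis. Starts perched in the tapered wall of the wrong cradle (the medium one), about 13 mm above the bench.
- flask_medium: Medium casting flask: steel tube filled with set white plaster (solid; a small funnel in the top face), 48 mm outside diameter, 51 mm tall, 0.25 kg, upright. Origin: centre of its lower end; z up along its axis. Starts perched in the tapered wall of the wrong cradle (the small one), about 11 mm above the bench.
- flask_small: Small casting flask: steel tube filled with set white plaster (solid; a small funnel in the top face), 36 mm outside diameter, 56 mm tall, 0.15 kg, upright. Origin: centre of its lower end; z up along its axis. Starts standing loosely on the floor of the wrong cradle (the large one), up to 10 mm off its centre.
- cradle_large: Largest dark iron flask cradle, for the large flask; fast to the bench. Round dish with two low ears (118 mm over both): floor 4 mm above the bench, inside 67 mm wide at the floor, tapering out to 80 mm (89 mm outside) at the lip, 17 mm above the bench, so a flask a little off centre slides in. Origin: centre of its underside; z up. A flask that is home has its lower end 4 mm above it.
- cradle_medium: Middle-sized dark iron flask cradle, for the medium flask; fast to the bench. Round dish with two low ears (104 mm over both): floor 4 mm above the bench, inside 53 mm wide at the floor, tapering out to 66 mm (75 mm outside) at the lip, 17 mm above the bench, so a flask a little off centre slides in. Origin: centre of its underside; z up. A flask that is home has its lower end 4 mm above it.
- cradle_small: Smallest dark iron flask cradle, for the small flask; fast to the bench. Round dish with two low ears (92 mm over both): floor 4 mm above the bench, inside 41 mm wide at the floor, tapering out to 54 mm (63 mm outside) at the lip, 17 mm above the bench, so a flask a little off centre slides in. Origin: centre of its underside; z up. A flask that is home has its lower end 4 mm above it.
- solder_board: Pale square soldering board on a dark steel tray, 136 x 136 mm, top 12 mm above the bench, fixed, bare at the start: a free, flat spot where a flask can stand. Origin: centre of its underside on the bench; z up.
- flux_jar: White lidded jar with a black cap, 44 mm in diameter, 54 mm tall, standing on the bench among the work; not to be moved. Origin: centre of its underside; z up.
- dapping_block: Grey steel dapping block, a 45 mm cube with round hollows, standing on the bench among the work; not to be moved. Origin: centre of its underside; z up.
There are look-alikes about, which are no part of the job. What is shaped like the flask_small but green, orange or red is not meant.

How it is judged (in metres and radians):
At the end, for the whole second after the job is handed in: Each flask is at rest, upright within 0.06 rad, in the cradle of its own size: within 5.5 mm of the cradle's centre and its lower end no more than 2.5 mm above the cradle's floor (6.5 mm above the cradle's origin) (horizontal distance between flask_large and cradle_large below 0.0055 m and z of flask_large in the frame of cradle_large below 0.0065 m and angle between each of flask_large, flask_medium, flask_small's own z axis and vertical below 0.06 rad and horizontal distance between flask_medium and cradle_medium below 0.0055 m and z of flask_medium in the frame of cradle_medium below 0.0065 m and horizontal distance between flask_small and cradle_small below 0.0055 m and z of flask_small in the frame of cradle_small below 0.0065 m and linear speed of each of flask_large, flask_medium, flask_small below 0.02 m/s); the robot touches nothing.
It fails at once if a flask is tipped over (more than 0.6 rad from upright) (angle between any of flask_large, flask_medium, flask_small's own z axis and vertical above 0.6 rad).
It fails at once if the lidded jar or the dapping block is moved by more than 30 mm (distance of any of flux_jar, dapping_block from where it was at the start of the episode above 0.03 m).
It also fails if it takes over 102 s, if anything falls off the work surface, if the arm or the gripper's body presses on something with over 40 N, if the wrist force passes 120 N, or if a joint passes its speed limit or range.

## Robot

A 6-joint arm with a two-finger parallel gripper is mounted at the origin on a cart in front of the work surface, level with it; the furniture and walls round the work are solid. World frame = base frame: x ahead of the robot, y to its left, z up, the work surface at z = 0. Lengths are in mm, angles in rad, forces in N, time in s.
With the tool pointing down it reaches from about 325 to 900 mm from the base axis. Payload 3.5 kg.
Tool frame: the origin (TCP) lies midway between the tips of the shut fingers; the grasp point (between the pads) lies 19 mm behind it (bot.tcp_to_grasp is the distance from the TCP to the grasp point, in mm); z points along the fingers, y is the line along which they close (so a half turn about z gives the same grasp; the last joint's range is limited). The gripper opens to 85 mm and grips with 20 to 120 N. Pads are 22 mm wide; open, the fingers measure 114 mm over their backs; the gripper's body (76 mm by 85 mm) begins 54 mm behind the grasp point. The pads swing forward as they close: fully open they stand 13 mm farther back than shut.
Start: joints at [1.107, 0.276, -0.026, 1.268, 0, 1.467], TCP at [220.645, 584.754, 191.713] pointing down, gripper open.
Joint ranges: [-3.12, 3.12], [-0.85, 1.88], [-1.08, 1.24], [-1.95, 2.15], [-1.57, 1.53], [-3.14, 3.14]. Speed limits (rad/s): [2.57, 2.57, 3.14, 3.14, 3.14, 3.14].

## Interface

Orientations are given as a unit quaternion [w, x, y, z].
In Python, from plant import observe, optics, hand_in, cut_out, bot gives the robot as it stands.
- The arm moves only by the tool send_rows, never from a script. Its arguments are lists of equal length, an entry for each row: "translation": the shift along the tool's x, y, z in units of 400 mm (1.0 is 400 mm), a list of three; "spin": the turn about the tool's z in units of 90 degrees (1.0 is 90 degrees). In form: {"translation": [[tx, ty, tz], ...], "spin": [spin, ...]}. A call has 1 to 8 rows; each row is the pose to reach, as a shift and turn from the pose commanded when the call began, along the tool's axes at that moment; what a row does not reach only later rows make up. A row lasts 1/12 s, in which the tool goes at most 41.7 mm and 7.16 degrees, less where a joint would pass 70% of its speed; a pose out of reach is approached as far as the arm can. A call with a number of a shift or a turn outside -1 to 1 is refused whole. A call with a gripper value outside its range is refused whole. "hand" is the closure, from -1 (fully open) to 1 (shut), set as the call begins (left out, the last holds). The fingers move at their own pace and stop on an object; the grip force is fixed at half the most. Time passes only in rows, so rows that repeat a pose let the fingers close. It gives the time, the measured TCP pose, the force, the opening and the grip force at its end, in the units of the state.
- observe(): the state, without advancing time (a new reading comes with each control period).
- optics.grab_frame(name): name is "scene" or "top" or "wrist"; returns a dict with "img" (384x512x3 uint8, blue, green, red), "fov_y" (degrees; the focal length in pixels is half the picture's height over the tangent of half this angle, whatever the lens; pixels are square), "cx", "cy" (the principal point, pixels), "distortion" ([k1, k2, p1, p2, k3] as OpenCV has them; the pictures are not rectified), "R" (3x3) and "t" (3): a world point X has camera coordinates R X + t. Camera axes: x right, y down, z forward; pixel columns grow to the right and rows downward; lengths in mm; the calibration is good to about 2 mm. A picture is of the moment at which its call begins. There is no depth.
- hand_in(): hands the job in; it is judged then, once.
Trained networks look in a picture, given as the dict that the camera call returned (one of the last four; its "shot" number tells which), for a name from the list of things; names that differ only in an ending like _2 or _b are one class to them, and where a whole thing is asked for, a point or a joint stands for the part that bears it (a point fixed in the world has none). Each returns a list of dicts, best first, with "p" (0 to 1); they miss things now and then, are a little off and sometimes report something else, mostly with a low value. They report only what shows in the picture. A call takes as long as a camera call. They do not tell look-alikes from the thing itself.
- cut_out(picture, thing): "mask" (384x512 bool, what is visible of it) and "bbox" ([left, top, right, bottom] in pixels, round what is visible of it).
The state is a dict: "time_s": time; "q": joint angles; "joint_velocities": joint speeds; "tau": joint torques, N m; "ee_pos": TCP position; "tcp_rot": TCP orientation; "wrist_force": force on the tool from outside, world axes, zero at the start; "ft_torque": the same for the moment, N m; "finger_gap": finger opening in mm; "gripper_force": force on a finger pad.
Only numpy, scipy, OpenCV 4.12 (cv2) and the standard library are available. Lean on these libraries where they do the work, as an engineer would, in place of code of your own. Each camera call takes 0.05 s, during which the arm holds its last target. There are 200 camera calls.

## Working session

There is one attempt and no reset: what is moved stays moved. The work goes in short steps, Python scripts to look and compute and a tool call to move; the robot and the scene stay as the last step left them, time stands still between calls to the robot, and variables do not carry over. Pictures are saved under pics/ and viewed, at most 14 in all, crops included, and the job is handed in when it is done.

Besides the shell and the picture viewer there is one more tool, called after "Request:" in YAML: its name, and indented under it one key for each argument. send_rows: Moves the arm, as the interface text tells. Its arguments: {"type":"object","properties":{"translation":{"type":"array","items":{"type":"array","items":{"type":"number"}}},"spin":{"type":"array","items":{"type":"number"}},"hand":{"type":"number"}},"required":["translation","spin"]}

```bash
mkdir -p pics
cat > h.py <<'E'
import numpy as np, cv2
from plant import observe, optics, hand_in, cut_out, bot
def K(p):
    f=p["img"].shape[0]/2/np.tan(np.radians(p["fov_y"])/2)
    return np.array([[f,0,p["cx"]],[0,f,p["cy"]],[0,0,1.]])
def ray(p,uv,z):
    n=cv2.undistortPoints(np.array(uv,float).reshape(-1,1,2),K(p),np.array(p["distortion"],float)).reshape(-1,2)
    R=np.array(p["R"]);t=np.array(p["t"]);c=-R.T@t
    d=np.c_[n,np.ones(len(n))]@R
    return c+d*((z-c[2])/d[:,2])[:,None]
def proj(p,X):
    R=np.array(p["R"]);t=np.array(p["t"],float)
    return cv2.projectPoints(np.array(X,float).reshape(-1,1,3),cv2.Rodrigues(R)[0],t,K(p),np.array(p["distortion"],float))[0].reshape(-1,2)
E
python3 - <<'E'
from h import *
s=observe();print({k:np.round(v,3).tolist() for k,v in s.items()})
names="flask_large flask_medium flask_small cradle_large cradle_medium cradle_small solder_board flux_jar dapping_block".split()
for c in ("top","scene"):
    p=optics.grab_frame(c);cv2.imwrite(f"pics/{c}0.png",p["img"])
    print(c,p["fov_y"],np.round(-np.array(p["R"]).T@p["t"]))
    for n in names:
        for r in cut_out(p,n)[:4]:
            m=r["mask"];ys,xs=np.nonzero(m)
            print(n,round(r["p"],2),r["bbox"],np.round([xs.mean(),ys.mean()],1),m.sum(),np.round(ray(p,[[xs.mean(),ys.mean()]],20)[0]))
E
```

```text
{'time_s': 0.0, 'q': [1.107, 0.277, -0.028, 1.268, 0.0, 1.467], 'joint_velocities': [-0.001, -0.001, 0.001, 0.001, 0.002, -0.0], 'tau': [0.002, -44.551, 29.52, 0.016, 0.0, 0.0], 'ee_pos': [220.221, 583.964, 190.518], 'tcp_rot': [-0.0, 0.179, 0.984, -0.001], 'wrist_force': [0.18, 0.86, 0.593], 'ft_torque': [0.031, -0.004, -0.037], 'gripper_force': 0.0, 'finger_gap': 85.532}
top 42.859216152209754 [ 379.    2. 1195.]
flask_large 0.73 [123.0, 226.7, 150.8, 256.2] [137.1 243. ] 620 [468. 273.  20.]
flask_medium 0.66 [210.2, 179.8, 226.0, 201.7] [218.5 191.4] 369 [598.  80.  20.]
flask_small 0.64 [276.2, 171.1, 291.8, 192.3] [284.1 180.3] 218 [628. -81.  20.]
flask_small 0.54 [285.9, 212.5, 305.4, 232.3] [298.1 222.9] 220 [ 523. -115.   20.]
flask_small 0.51 [325.3, 186.3, 340.3, 204.3] [332.3 194.2] 219 [ 596. -199.   20.]
cradle_large 0.7 [210.7, 178.9, 227.4, 201.4] [218.5 191.1] 384 [598.  80.  20.]
cradle_large 0.66 [263.5, 163.7, 309.5, 199.3] [282.9 182.7] 859 [622. -78.  20.]
cradle_medium 0.75 [336.6, 218.8, 398.8, 282.6] [367.2 249.6] 3086 [ 461. -283.   20.]
cradle_medium 0.65 
[... 884 characters left out ...]
 241.0] [264.4 225.8] 356 [ 529. -107.   20.]
cradle_large 0.71 [270.3, 195.7, 309.2, 222.3] [288.1 211.6] 532 [610. -97.  20.]
cradle_medium 0.68 [160.5, 163.9, 185.9, 182.9] [172.6 175.6] 166 [448. 227.  20.]
solder_board 0.86 [251.3, 256.8, 330.9, 322.3] [289.5 289.2] 3218 [ 451. -302.   20.]
flux_jar 0.58 [188.4, 188.3, 203.7, 213.4] [194.4 202.2] 365 [437.  80.  20.]
flux_jar 0.17 [215.4, 218.9, 237.1, 245.0] [225.1 230.5] 526 [442. -64.  20.]
dapping_block 0.95 [215.0, 217.7, 238.2, 246.9] [225.1 230.4] 531 [442. -64.  20.]
dapping_block 0.7 [185.8, 188.9, 203.6, 213.9] [194.4 203.3] 381 [434.  75.  20.]
dapping_block 0.29 [234.0, 180.6, 257.1, 194.3] [245.6 189.5] 156 [577.  46.  20.]
```

Run:
```python
import cv2
i=cv2.imread("pics/top0.png")[130:300,100:420];cv2.imwrite("pics/t0c.png",cv2.resize(i,None,fx=2.5,fy=2.5,interpolation=2))
i=cv2.imread("pics/scene0.png")[120:340,130:370];cv2.imwrite("pics/s0c.png",cv2.resize(i,None,fx=2.7,fy=2.7,interpolation=2))
```

```text
(no output)
```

View pics/t0c.png

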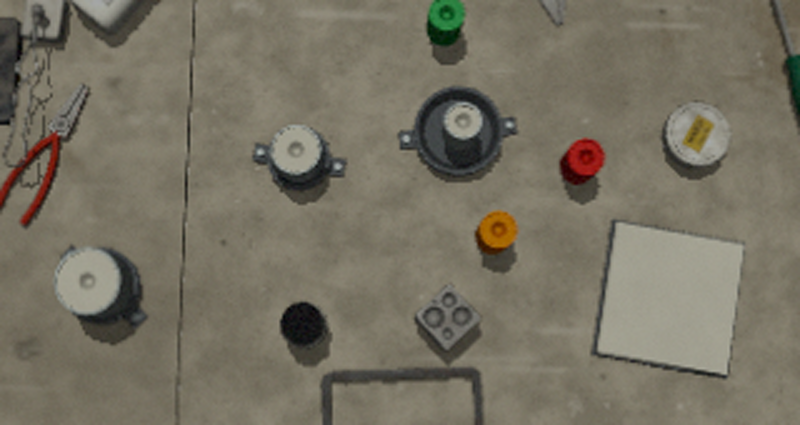

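View pics/s0c.png

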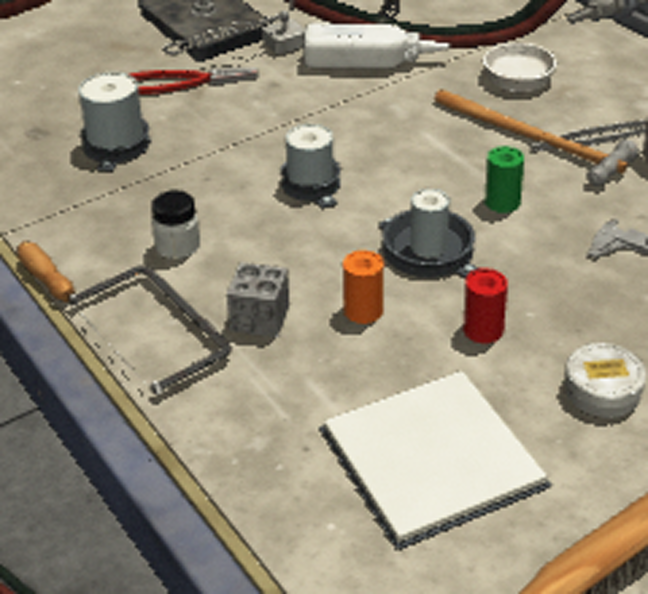

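```bash
cat >> h.py <<'E'
def disc(p,xy,z,D,rel=0.8,win=1.0):
    """bright disc near xy at height z: threshold round its prediction, centroid -> world; size"""
    c=proj(p,[[*xy,z]])[0]; a=np.linspace(0,2*np.pi,60)
    ring=proj(p,np.c_[xy[0]+D/2*win*np.cos(a),xy[1]+D/2*win*np.sin(a),0*a+z])
    m=np.zeros(p["img"].shape[:2],np.uint8);cv2.fillPoly(m,[ring.round().astype(int)],1)
    g=cv2.cvtColor(p["img"],cv2.COLOR_BGR2GRAY)
    t=rel*np.percentile(g[m>0],90)
    b=((g>t)&(m>0)).astype(np.uint8)
    n,l,st,ce=cv2.connectedComponentsWithStats(b)
    k=1+np.argmax(st[1:,4]);cs,_=cv2.findContours((l==k).astype(np.uint8),cv2.RETR_EXTERNAL,cv2.CHAIN_APPROX_NONE)
    h=cv2.convexHull(max(cs,key=len));M=cv2.moments(h)
    W=ray(p,h.reshape(-1,2),z)
    (e,r)=cv2.minEnclosingCircle(W[:,:2].astype(np.float32))
    u=[M["m10"]/M["m00"],M["m01"]/M["m00"]]
    return np.round(ray(p,[u],z)[0][:2],1),np.round(e,1),round(2*r,1),np.round(u,1)
E
python3 - <<'E'
from h import *
for c in ("top","scene"):
    p=optics.grab_frame(c)
    for n,uv,z,D in (("L",(135,243),77,62),("M",(218.8,190),62,48),("S",(285.2,178),60,36)):
        x0=ray(optics_p:=p,[uv],z)[0][:2] if c=="top" else pos[n]
        if c=="top": pos=globals().get("pos",{});pos[n]=x0
        for rel in (.75,.88):print(c,n,x0.round(),rel,*disc(p,x0,z,D,rel,1.35 if c=="top" else 1.2))
    if c=="top":
        print("cradleL lip",ray(p,[(283.2,182.4)],17),"ears",ray(p,[(262.4,186),(304,180)],10),"board",ray(p,[(344.5,218.5),(397.5,227),(391,280.5),(338.5,271.5)],12).round(),"jar",ray(p,[(220.8,259.5)],54),"block",ray(p,[(279,256)],45))
E
```

```text
top L [463. 264.] 0.75 [466.5 268.2] [466.4 270.7] 68.5 [133.4 241.6]
top L [463. 264.] 0.88 [466.  266.8] [466.  266.9] 59.1 [134.  241.8]
top M [593.  76.] 0.75 [599.9  78.3] [601.4  77.8] 59.5 [218.  187.2]
top M [593.  76.] 0.88 [595.6  78.2] [595.6  78.3] 45.6 [218. 189.]
top S [625. -80.] 0.75 [625.9 -79.9] [625.8 -79.9] 34.8 [285.  177.8]
top S [625. -80.] 0.88 [625.4 -80. ] [626.2 -79.8] 34.0 [285.1 178. ]
cradleL lip [[623.52239631 -78.61020496  17.        ]] ears [[ 614.97059899  -27.69298641   10.        ]
 [ 632.00126618 -130.76189642   10.        ]] board [[ 537. -230.   12.]
 [ 518. -362.   12.]
 [ 387. -342.   12.]
 [ 408. -214.   12.]] jar [[430.80077282  67.67572289  54.        ]] block [[441.59153431 -67.82451193  45.        ]]
scene L [463. 264.] 0.75 [462.1 262. ] [461.1 263.1] 64.5 [169.1 151.8]
scene L [463. 264.] 0.88 [462.6 259.6] [463.6 261.2] 56.6 [169.7 152.1]
scene M [593.  76.] 0.75 [594.5  78.1] [594.   79.1] 53.6 [243.9 169.3]
scene M [593.  76.] 0.88 [591.9  73. ] [592.8  74.2] 43.5 [244.2 170.5]
scene S [625. -80.] 0.75 [625.2 -77.3] [625.9 -77.6] 42.1 [288.3 193. ]
scene S [625. -80.] 0.88 [623.8 -81.1] [624.2 -81.3] 30.7 [288.8 193.9]
```

Request:
send_rows:
  translation:
    - [-0.63,-0.49,0]
    - [-0.63,-0.49,0]
    - [-0.63,-0.49,0]
    - [-0.63,-0.49,0]
    - [-0.63,-0.49,0]
    - [-0.63,-0.49,0]
    - [-0.63,-0.49,0]
    - [-0.63,-0.49,0]
  spin: [-0.229,-0.229,-0.229,-0.229,-0.229,-0.229,-0.229,-0.229]
  hand: -1

```text
time_s: 1.77
ee_pos: [388.4, 309.7, 192.0]
tcp_rot: [0.0, 0.001, 1.0, -0.0]
wrist_force: [-0.7, -0.3, 0.6]
finger_gap: 85.0
gripper_force: 0.0
```

```bash
cat > to.py <<'E'
import sys
from h import *
from scipy.spatial.transform import Rotation as Ro
def go(*a):
    s=observe();q=s["tcp_rot"];R=Ro.from_quat([*q[1:],q[0]]).as_matrix()
    d=R.T@(np.array(a[:3])-s["ee_pos"])
    yaw=np.degrees(np.arctan2(R[1,1],R[0,1])); dy=(yaw-(a[3] if len(a)>3 else 90)+90)%180-90
    print("t",round(s["time_s"],2),"pos",np.round(s["ee_pos"],1),"yaw",round(yaw,1),"tilt",round(R[2,2],4),"gap",round(s["finger_gap"],1),"| dist",round(np.linalg.norm(d)),"units",np.round(d/400,4),"spin",round(dy/90,4))
if __name__=="__main__": go(*map(float,sys.argv[1:]))
E
python3 to.py 560 -80 200
```

```text
t 1.77 pos [388.4 309.7 192. ] yaw 89.8 tilt -1.0 gap 85.0 | dist 426 units [-0.4315 -0.9731 -0.019 ] spin -0.0017
```

Request:
send_rows:
  translation:
    - [-0.3,-0.49,0]
    - [-0.3,-0.49,0]
    - [-0.3,-0.49,0]
    - [-0.3,-0.49,0]
    - [-0.3,-0.49,0]
    - [-0.3,-0.49,0]
  spin: [0,0,0,0,0,0]

```text
time_s: 2.27
ee_pos: [509.3, 112.7, 192.0]
tcp_rot: [0.001, 0.002, 1.0, -0.001]
wrist_force: [-0.0, 1.4, -0.2]
finger_gap: 85.1
gripper_force: 0.0
```

Request:
send_rows:
  translation:
    - [-0.2925,-0.485,0]
    - [-0.2925,-0.485,0]
    - [-0.2925,-0.485,0]
    - [-0.2925,-0.485,0]
    - [-0.2925,-0.485,0]
    - [-0.2925,-0.485,0]
    - [-0.2925,-0.485,0]
    - [-0.2925,-0.485,0]
  spin: [0,0,0,0,0,0,0,0]

```text
time_s: 2.93
ee_pos: [623.9, -78.8, 191.3]
tcp_rot: [-0.0, 0.002, 1.0, 0.0]
wrist_force: [-0.4, 0.1, 0.1]
finger_gap: 85.5
gripper_force: 0.0
```

```bash
python3 to.py 625.5 -80 24
python3 - <<'E'
from h import *
p=optics.grab_frame("wrist");cv2.imwrite("pics/w1.png",p["img"]);print(proj(p,[[625.5,-80,60],[623.5,-79,17]]))
print(np.round(-np.array(p["R"]).T@p["t"]))
for rel in (.75,.85):print(disc(p,(625.5,-80),60,36,rel,1.3))
E
```

```text
t 2.93 pos [623.9 -78.8 191.3] yaw 89.8 tilt -1.0 gap 85.5 | dist 167 units [-0.0043 -0.0032  0.4182] spin -0.0019
[[255.21231156 179.31476331]
 [256.02580668 170.35190189]]
[556. -80. 374.]
(array([624.6, -80.3]), array([624.8, -80.3]), 35.1, array([255. , 178.5]))
(array([624.6, -80.3]), array([624.8, -80.2]), 34.7, array([254.9, 178.5]))
```

View pics/w1.png

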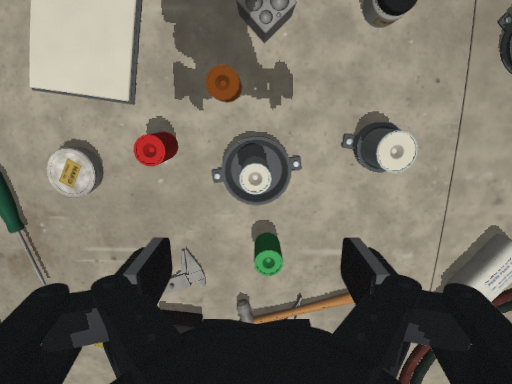

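Request:
send_rows:
  translation:
    - [-0.003,-0.003,0.1]
    - [-0.003,-0.003,0.2]
    - [-0.003,-0.003,0.29]
    - [-0.003,-0.003,0.36]
    - [-0.003,-0.003,0.4]
    - [-0.003,-0.003,0.418]
    - [-0.003,-0.003,0.418]
  spin: [0,0,0,0,0,0,0]

```text
time_s: 3.57
ee_pos: [622.5, -77.2, 22.7]
tcp_rot: [-0.002, -0.0, 1.0, 0.001]
wrist_force: [-0.7, -0.4, 0.0]
finger_gap: 85.5
gripper_force: 0.0
```

Request:
send_rows:
  translation:
    - [0,0,0]
    - [0,0,0]
    - [0,0,0]
    - [0,0,0]
    - [0,0,0]
    - [0,0,0]
    - [0,0,0]
    - [0,0,0]
  spin: [0,0,0,0,0,0,0,0]
  hand: 1

```text
time_s: 4.23
ee_pos: [625.0, -79.1, 24.6]
tcp_rot: [0.0, 0.001, 1.0, -0.0]
wrist_force: [-0.1, 0.5, 0.4]
finger_gap: -0.0
gripper_force: 0.0
```

Run:
```python
from h import *
p=optics.grab_frame("wrist");q=optics.grab_frame("scene")
a=cv2.resize(p["img"],(400,300));b=cv2.resize(q["img"][140:290,200:400],(400,300))
cv2.imwrite("pics/w2.png",np.hstack([a,b]));s=observe();print(s)
```

```text
{'time_s': 4.3333, 'q': array([-2.28431512e-01,  4.13380178e-01, -2.09633338e-01,  9.47958789e-01,
       -1.49239160e-06, -2.27255472e-01]), 'joint_velocities': array([-0.0005549 , -0.00037507, -0.00132175, -0.00059828, -0.00021353,
        0.00044686]), 'tau': array([ 5.10025875e-04, -4.75897837e+01,  2.54853827e+01, -1.77311126e-04,
       -1.54372447e-04,  5.50815329e-06]), 'ee_pos': array([624.92777954, -79.06943079,  24.47342455]), 'tcp_rot': array([-8.58835412e-05,  5.88019923e-04,  9.99999823e-01,  1.91478048e-05]), 'wrist_force': array([-0.12697844, -0.68206751,  0.64520559]), 'ft_torque': array([ 0.02550909,  0.00108317, -0.02864958]), 'gripper_force': 0.0, 'finger_gap': -0.23643629482607184}
```

View pics/w2.png

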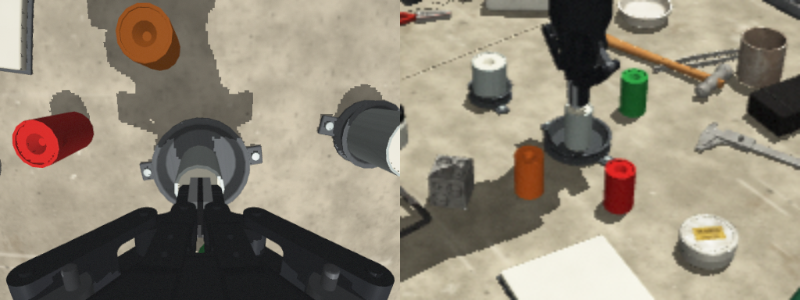

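Run:
```python
from h import *
s=observe();p=optics.grab_frame("wrist")
print("tcp px",proj(p,[s["ee_pos"],[625,-79,60],[605,-79,60]]),np.round(-np.array(p["R"]).T@p["t"]))
i=p["img"][130:384,150:370];cv2.imwrite("pics/w3.png",cv2.resize(i,None,fx=2.3,fy=2.3))
q=optics.grab_frame("top")
for r in cut_out(q,"flask_small")[:4]:
    print(r["p"],r["bbox"])
q=optics.grab_frame("scene")
for rel in (.8,.88):print(disc(q,(615,-80),60,36,rel,1.6))
```

```text
tcp px [[256.85559882 219.29094631]
 [257.24688234 241.81965242]
 [257.28666633 207.81339926]] [556. -80. 207.]
0.63 [329.3, 186.0, 341.7, 203.5]
0.53 [119.6, 227.1, 153.2, 253.9]
(array([605.2, -64.7]), array([606.5, -65.6]), 42.6, array([278.9, 193.5]))
(array([604. , -64.6]), array([605.4, -64.8]), 41.5, array([278.6, 193.6]))
```

View pics/w3.png

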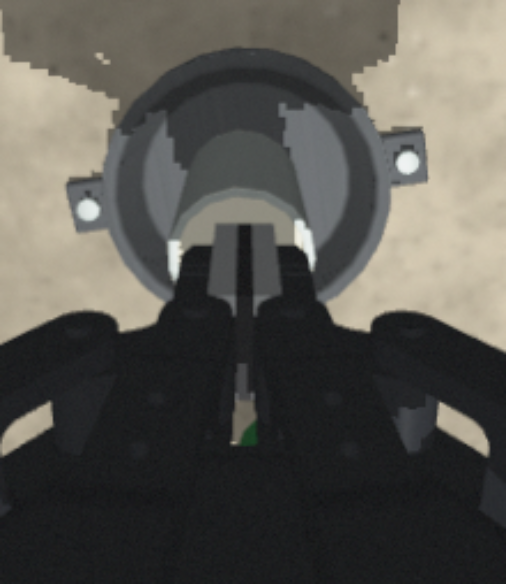

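Run:
```python
from h import *
p=optics.grab_frame("wrist")
W=ray(p,[(188.3,221.3),(327,200.4)],10);print(W,W.mean(0),np.linalg.norm(W[0]-W[1]))
W=ray(p,[(226,242),(282.6,236)],60);print(W,np.linalg.norm(W[0]-W[1]))
q=optics.grab_frame("scene");b=q["img"][140:260,220:380].copy()
cv2.imwrite("pics/s4.png",cv2.resize(b,None,fx=5,fy=5,interpolation=2))
print("tcp in scene crop",(proj(q,[[625,-80,24],[625,-80,60],[625,-80,80],[625,-80,100]])-[220,140])*5)
```

```text
[[ 631.96464574 -129.3471688    10.        ]
 [ 615.96864469  -28.44559112   10.        ]] [623.96664522 -78.89637996  10.        ] 102.16163873170267
[[625.10266446 -96.42584511  60.        ]
 [621.47932209 -64.88072337  60.        ]] 31.75253241906247
tcp in scene crop [[342.70857437 324.14009323]
 [344.28124806 267.84605198]
 [345.17929495 235.70210037]
 [346.09539155 202.91339737]]
```

View pics/s4.png

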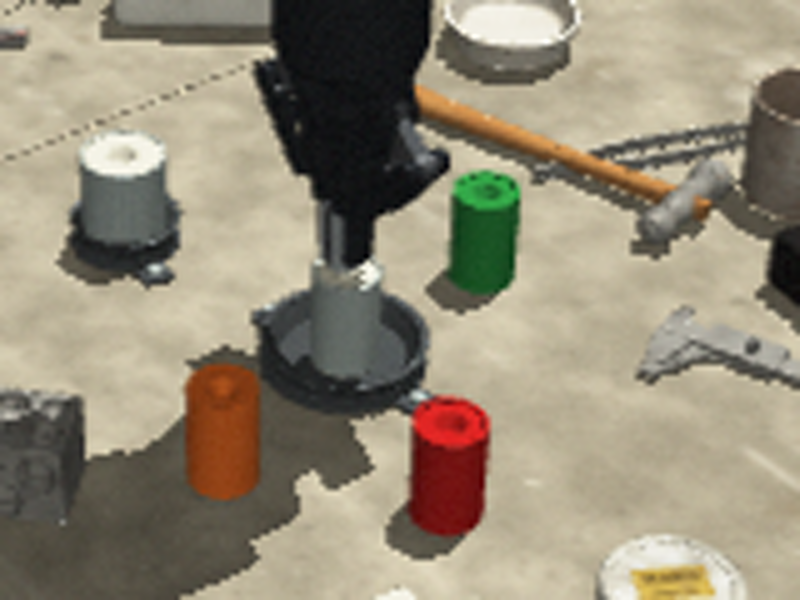

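Request:
send_rows:
  translation:
    - [0,0,-0.03]
    - [0,0,-0.07]
    - [0,0,-0.12]
    - [0,0,-0.17]
    - [0,0,-0.22]
    - [0,0,-0.25]
    - [0,0,-0.25]
  spin: [0,0,0,0,0,0,0]

```text
time_s: 5.22
ee_pos: [627.9, -79.7, 128.9]
tcp_rot: [0.004, 0.001, 1.0, -0.001]
wrist_force: [-0.1, -0.3, 0.1]
finger_gap: 0.0
gripper_force: 0.0
```

Run:
```python
from h import *
s=observe();print(s["ee_pos"],s["finger_gap"])
q=optics.grab_frame("scene");b=q["img"][100:260,220:380].copy()
x=s["ee_pos"];P=(proj(q,[x+[0,0,k] for k in (0,19,38,60)])-[220,100])*3.6
b=cv2.resize(b,None,fx=3.6,fy=3.6,interpolation=2)
for u in P:cv2.circle(b,tuple(int(v) for v in u),3,(255,0,255),-1)
cv2.imwrite("pics/s5.png",b)
print([disc(q,(625.5,-80),60,36,r,1.2) for r in (.75,.88)])
```

```text
[627.90311747 -79.67627018 128.93175903] 0.0003861429525278182
[(array([626.4, -77.8]), array([625.7, -79.3]), 46.3, array([288.8, 193. ])), (array([624.5, -80.4]), array([625.1, -80.1]), 32.5, array([288.8, 193.7]))]
```

View pics/s5.png

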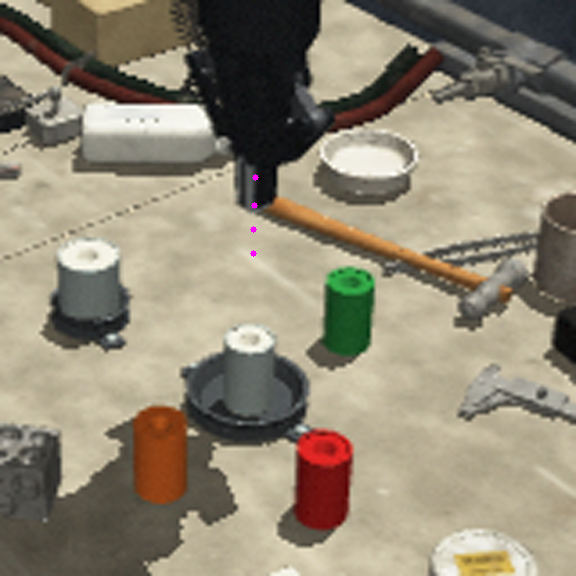

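Request:
send_rows:
  translation:
    - [0,-0.002,0]
    - [0,-0.002,0]
    - [0,-0.002,0]
    - [0,-0.002,0]
    - [0,-0.002,0]
    - [0,-0.002,0]
    - [0,-0.002,0]
  spin: [0,0,0,0,0,0,0]
  hand: -1

```text
time_s: 5.85
ee_pos: [624.9, -79.8, 124.2]
tcp_rot: [-0.0, 0.001, 1.0, 0.0]
wrist_force: [0.0, 0.3, 0.0]
finger_gap: 83.5
gripper_force: 0.0
```

```bash
python3 to.py 625 -80 -14; python3 -c "
from h import *
print([a for a in dir(bot) if a[0]!='_'],bot.tcp_to_grasp)"
```

```text
t 5.85 pos [624.9 -79.8 124.2] yaw 89.9 tilt -1.0 gap 83.5 | dist 138 units [-0.0005 -0.0005  0.3455] spin -0.0007
['IKError', 'tcp_to_grasp'] 18.700000000000003
```

Request:
send_rows:
  translation:
    - [0,0,0.08]
    - [0,0,0.16]
    - [0,0,0.23]
    - [0,0,0.29]
    - [0,0,0.33]
    - [0,0,0.345]
    - [0,0,0.345]
    - [0,0,0.345]
  spin: [0,0,0,0,0,0,0,0]

```text
time_s: 6.52
ee_pos: [625.5, -79.9, -13.0]
tcp_rot: [0.0, 0.001, 1.0, -0.0]
wrist_force: [-0.0, -0.8, -0.2]
finger_gap: 85.5
gripper_force: 0.0
```

Request:
send_rows:
  translation:
    - [0,0,0]
    - [0,0,0]
    - [0,0,0]
    - [0,0,0]
    - [0,0,0]
    - [0,0,0]
    - [0,0,0]
    - [0,0,0]
  spin: [0,0,0,0,0,0,0,0]
  hand: 1

```text
time_s: 7.18
ee_pos: [626.2, -80.0, -12.2]
tcp_rot: [0.001, 0.001, 1.0, -0.0]
wrist_force: [0.8, -0.0, 5.0]
finger_gap: 34.7
gripper_force: 59.8
```

Request:
send_rows:
  translation:
    - [0,0,-0.02]
    - [0,0,-0.06]
    - [0,0,-0.12]
    - [0,0,-0.18]
    - [0,0,-0.24]
    - [0,0,-0.28]
    - [0,0,-0.3]
    - [0,0,-0.3]
  spin: [0,0,0,0,0,0,0,0]

```text
time_s: 7.85
ee_pos: [626.4, -80.2, 108.7]
tcp_rot: [0.002, 0.001, 1.0, -0.0]
wrist_force: [1.2, -0.2, 0.1]
finger_gap: 34.7
gripper_force: 59.8
```

Request:
send_rows:
  translation:
    - [0.02,-0.025,0]
    - [0.06,-0.075,0]
    - [0.11,-0.14,0]
    - [0.17,-0.21,0]
    - [0.23,-0.29,0]
    - [0.29,-0.37,0]
    - [0.34,-0.43,0]
    - [0.375,-0.475,0]
  spin: [0,0,0,0,0,0,0,0]

```text
time_s: 8.52
ee_pos: [470.5, -270.7, 104.2]
tcp_rot: [-0.002, 0.002, 1.0, 0.001]
wrist_force: [0.2, -0.3, -1.5]
finger_gap: 34.4
gripper_force: 60.0
```

Request:
send_rows:
  translation:
    - [0.02,-0.025,0.03]
    - [0.03,-0.04,0.09]
    - [0.03,-0.04,0.15]
    - [0.03,-0.04,0.2]
    - [0.03,-0.04,0.24]
    - [0.03,-0.04,0.265]
    - [0.03,-0.04,0.27]
    - [0.03,-0.04,0.27]
  spin: [0,0,0,0,0,0,0,0]

```text
time_s: 9.18
ee_pos: [461.1, -284.9, -3.0]
tcp_rot: [-0.001, 0.001, 1.0, 0.001]
wrist_force: [-0.3, 0.2, -1.3]
finger_gap: 34.6
gripper_force: 59.7
```

```bash
python3 to.py 462 -287 -5
```

```text
t 9.18 pos [ 461.1 -284.9   -3. ] yaw 89.9 tilt -1.0 gap 34.6 | dist 3 units [-0.0022 -0.0054  0.005 ] spin -0.0009
```

Request:
send_rows:
  translation:
    - [0,0,0.003]
    - [0,0,0.005]
    - [0,0,0.005]
  spin: [0,0,0]

```text
time_s: 9.43
ee_pos: [463.0, -285.8, -3.2]
tcp_rot: [0.0, 0.0, 1.0, -0.0]
wrist_force: [-0.5, 0.8, -1.0]
finger_gap: 34.4
gripper_force: 59.7
```

Request:
send_rows:
  translation:
    - [0,0,0.002]
    - [0,0,0.004]
    - [0,0,0.004]
  spin: [0,0,0]

```text
time_s: 9.68
ee_pos: [463.2, -285.9, -4.2]
tcp_rot: [0.0, 0.0, 1.0, -0.0]
wrist_force: [-0.7, 1.5, 3.7]
finger_gap: 34.4
gripper_force: 60.3
```

Contact. Release, rise, and go over the large flask.

Request:
send_rows:
  translation:
    - [0,0,0]
    - [0,0,0]
    - [0,0,0]
    - [0,0,0]
    - [0,0,0]
    - [0,0,0]
  spin: [0,0,0,0,0,0]
  hand: -1

```text
time_s: 10.18
ee_pos: [462.7, -285.6, -5.2]
tcp_rot: [-0.0, 0.001, 1.0, 0.0]
wrist_force: [-0.1, 0.8, 0.7]
finger_gap: 85.5
gripper_force: 0.0
```

Request:
send_rows:
  translation:
    - [0,0,-0.04]
    - [0,0,-0.12]
    - [0,0,-0.2]
    - [0,0,-0.28]
    - [0,0,-0.36]
    - [0,0.1,-0.4]
    - [0,0.2,-0.4]
    - [0,0.3,-0.4]
  spin: [0,0,0,0,0,0,0,0]

```text
time_s: 10.85
ee_pos: [464.3, -165.6, 157.1]
tcp_rot: [0.002, 0.002, 1.0, -0.001]
wrist_force: [0.2, 1.0, -0.4]
finger_gap: 85.7
gripper_force: 0.0
```

Request:
send_rows:
  translation:
    - [0,0.1,0]
    - [0,0.2,0]
    - [0,0.3,0]
    - [0,0.4,0]
    - [0,0.5,0]
    - [0,0.6,0]
    - [0,0.65,0]
    - [0,0.65,0]
  spin: [0,0,0,0,0,0,0,0]

```text
time_s: 11.52
ee_pos: [462.7, 97.9, 154.9]
tcp_rot: [0.0, -0.002, 1.0, 0.001]
wrist_force: [0.9, -0.1, -0.5]
finger_gap: 85.6
gripper_force: 0.0
```

```bash
python3 to.py 464.5 264.5 140
python3 - <<'E'
from h import *
p=optics.grab_frame("top")
print("S",*disc(p,(463,-286),68,36,.93,1.0))
E
```

```text
t 11.52 pos [462.7  97.9 154.9] yaw 90.2 tilt -1.0 gap 85.6 | dist 167 units [-0.0063  0.4163  0.0379] spin 0.0027
S [ 463.7 -287.6] [ 463.8 -287.4] 37.1 [374.1 247. ]
```

Request:
send_rows:
  translation:
    - [-0.005,0.1,0]
    - [-0.005,0.2,0]
    - [-0.005,0.3,0]
    - [-0.005,0.38,0]
    - [-0.005,0.416,0]
    - [-0.005,0.416,0]
    - [-0.005,0.416,0]
    - [-0.005,0.416,0]
  spin: [0,0,0,0,0,0,0,0]

```text
time_s: 12.23
ee_pos: [465.4, 259.3, 154.7]
tcp_rot: [-0.0, 0.001, 1.0, -0.001]
wrist_force: [-0.1, 0.1, 0.3]
finger_gap: 85.5
gripper_force: 0.0
```

```bash
python3 - <<'E'
from h import *
p=optics.grab_frame("wrist");q=optics.grab_frame("top")
for r in (.75,.85,.92):print("L",*disc(p,(464.5,264.5),77,62,r,1.3), *disc(p,(464.5,264.5),77,62,r,1.15))
# cradle large from top view: dark mask
from numpy import nonzero
g=cv2.cvtColor(q["img"],6);print("M",*disc(p,(594.5,77),62,48,.88,1.1))
c=cut_out(q,"cradle_large")
for r in c[:3]:
    h=cv2.convexHull(np.argwhere(r["mask"])[:,::-1].astype(np.int32)).reshape(-1,2)
    b=r["bbox"];u=[(b[0]+b[2])/2,(b[1]+b[3])/2];print("CL",r["p"],b,ray(q,[u],14)[0])
cv2.imwrite("pics/w6.png",p["img"])
E
python3 to.py 464.5 264.5 0
```

```text
L [463.5 266.2] [464.4 266.2] 61.7 [263.9 188.1] [463.5 266.2] [464.4 266.2] 61.7 [263.9 188.1]
L [463.3 266.1] [464.2 266.1] 60.4 [263.8 188. ] [463.3 266.1] [464.2 266.1] 60.4 [263.8 188. ]
L [463.1 266.3] [464.1 266.1] 59.9 [264.  187.7] [463.1 266.3] [464.1 266.1] 59.9 [264.  187.7]
M [578.2  66.1] [579.2  67.1] 35.4 [ 85.3 283.8]
CL 0.89 [263.9, 164.3, 307.6, 198.7] [626.52861554 -85.10966943  14.        ]
CL 0.48 [134.1, 240.7, 157.3, 258.1] [453.19495007 252.29324982  14.        ]
t 12.38 pos [465.5 259.3 154.9] yaw 89.8 tilt -1.0 gap 85.1 | dist 155 units [0.0024 0.0132 0.3872] spin -0.002
```

View pics/w6.png

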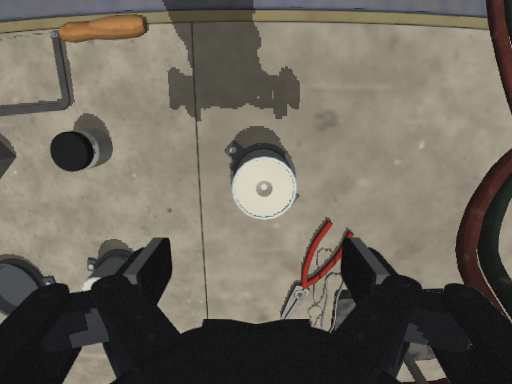

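Request:
send_rows:
  translation:
    - [0.004,0.016,0.08]
    - [0.004,0.016,0.16]
    - [0.004,0.016,0.24]
    - [0.004,0.016,0.31]
    - [0.004,0.016,0.36]
    - [0.004,0.016,0.395]
    - [0.004,0.016,0.407]
    - [0.004,0.016,0.407]
  spin: [0,0,0,0,0,0,0,0]

```text
time_s: 13.05
ee_pos: [462.6, 265.8, -9.1]
tcp_rot: [-0.001, 0.001, 1.0, -0.001]
wrist_force: [0.6, -0.2, 0.7]
finger_gap: 85.6
gripper_force: 0.0
```

Request:
send_rows:
  translation:
    - [0,0,0]
    - [0,0,0]
    - [0,0,0]
    - [0,0,0]
    - [0,0,0]
    - [0,0,0]
    - [0,0,0]
    - [0,0,0]
  spin: [0,0,0,0,0,0,0,0]
  hand: 1

```text
time_s: 13.72
ee_pos: [465.3, 266.8, -6.1]
tcp_rot: [0.002, 0.001, 1.0, -0.0]
wrist_force: [0.4, -3.4, 6.1]
finger_gap: 60.9
gripper_force: 66.1
```

Request:
send_rows:
  translation:
    - [0,0,-0.01]
    - [0,0,-0.04]
    - [0,0,-0.09]
    - [0,0,-0.15]
    - [0,0,-0.21]
    - [0,0,-0.26]
    - [0,0,-0.29]
    - [0,0,-0.3]
  spin: [0,0,0,0,0,0,0,0]

```text
time_s: 14.38
ee_pos: [465.0, 268.3, 114.7]
tcp_rot: [0.002, 0.0, 1.0, 0.001]
wrist_force: [-0.4, 0.2, -4.3]
finger_gap: 60.6
gripper_force: 70.8
```

```bash
python3 to.py 623.7 -79 115; python3 -c "
from h import *
q=optics.grab_frame('top');print('M',*disc(q,(595,77),62,48,.88,1.1))
cv2.imwrite('pics/t7.png',cv2.resize(q['img'][150:280,110:320],None,fx=3.5,fy=3.5,interpolation=2))
"
```

```text
t 14.38 pos [465.  268.3 114.7] yaw 90.0 tilt -1.0 gap 60.6 | dist 382 units [-0.3975 -0.8678 -0.0018] spin -0.0005
M [595.6  78.2] [595.6  78.3] 45.6 [218. 189.]
```

View pics/t7.png

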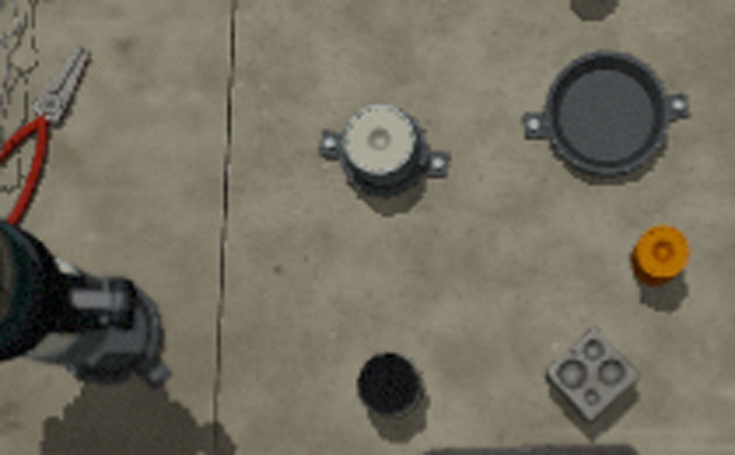

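Request:
send_rows:
  translation:
    - [-0.01,-0.022,0]
    - [-0.03,-0.066,0]
    - [-0.06,-0.132,0]
    - [-0.095,-0.208,0]
    - [-0.13,-0.284,0]
    - [-0.165,-0.36,0]
    - [-0.2,-0.436,0]
    - [-0.235,-0.512,0]
  spin: [0,0,0,0,0,0,0,0]

```text
time_s: 15.1
ee_pos: [556.2, 60.1, 110.0]
tcp_rot: [-0.002, 0.001, 1.0, 0.0]
wrist_force: [-0.0, -0.2, -3.4]
finger_gap: 60.8
gripper_force: 70.8
```

Request:
send_rows:
  translation:
    - [-0.035,-0.076,0]
    - [-0.07,-0.152,0]
    - [-0.105,-0.228,0]
    - [-0.135,-0.294,0]
    - [-0.155,-0.338,0]
    - [-0.162,-0.356,0]
    - [-0.162,-0.356,0]
    - [-0.162,-0.356,0]
  spin: [0,0,0,0,0,0,0,0]

```text
time_s: 15.77
ee_pos: [620.5, -79.9, 110.5]
tcp_rot: [-0.002, 0.001, 1.0, 0.001]
wrist_force: [-0.7, 0.9, -3.5]
finger_gap: 60.8
gripper_force: 70.8
```

```bash
python3 to.py 623.7 -79 -14; python3 -c "
from h import *
p=optics.grab_frame('wrist');cv2.imwrite('pics/w8.png',p['img']);s=observe()['ee_pos']
z=s[2]+7+77
print(*disc(p,s[:2],z,62,.85,1.3),proj(p,[[*s[:2],z]]))"
```

```text
t 15.77 pos [620.5 -79.9 110.5] yaw 89.9 tilt -1.0 gap 60.8 | dist 125 units [-0.009   0.0019  0.3111] spin -0.0011
[625.8 -80.8] [623.3 -80.6] 51.7 [255.7 304.7] [[259.68800722 293.42023934]]
```

Request:
send_rows:
  translation:
    - [-0.003,0,0.05]
    - [-0.006,0,0.12]
    - [-0.006,0,0.19]
    - [-0.006,0,0.235]
    - [-0.006,0,0.26]
    - [-0.006,0,0.275]
    - [-0.006,0,0.28]
    - [-0.006,0,0.28]
  spin: [0,0,0,0,0,0,0,0]

```text
time_s: 16.48
ee_pos: [625.0, -79.8, 0.6]
tcp_rot: [0.0, 0.0, 1.0, -0.0]
wrist_force: [-0.1, -0.0, -3.6]
finger_gap: 60.7
gripper_force: 71.0
```

```bash
python3 to.py 623.7 -79 -16;sleep 0; python3 -c "
from h import *
for i in range(3):
  optics.grab_frame('top');s=observe();print(s['ee_pos'],s['wrist_force'])"
```

```text
t 16.48 pos [ 6.25e+02 -7.98e+01  6.00e-01] yaw 90.0 tilt -1.0 gap 60.7 | dist 17 units [0.0034 0.002  0.0416] spin -0.0002
[625.69371907 -80.1039144    1.33621303] [-0.11789082  0.71379689 -3.75083542]
[626.04521178 -80.34619046   1.67407934] [ 0.23509165 -0.12648032 -3.63403525]
[626.1614917  -80.47214038   1.80184163] [ 0.44527816 -0.8114489  -3.72433195]
```

Request:
send_rows:
  translation:
    - [0.004,0.0035,0.005]
    - [0.004,0.0035,0.013]
    - [0.004,0.0035,0.02]
    - [0.004,0.0035,0.027]
    - [0.004,0.0035,0.033]
    - [0.004,0.0035,0.036]
    - [0.004,0.0035,0.036]
    - [0.004,0.0035,0.036]
  spin: [0,0,0,0,0,0,0,0]

```text
time_s: 17.3
ee_pos: [622.9, -78.9, -11.3]
tcp_rot: [-0.0, 0.001, 1.0, -0.0]
wrist_force: [-9.0, 0.8, 15.6]
finger_gap: 60.8
gripper_force: 73.5
```

Request:
send_rows:
  translation:
    - [0,0,0.002]
    - [0,0,0.004]
    - [0,0,0.005]
    - [0,0,0.005]
  spin: [0,0,0,0]

```text
time_s: 17.63
ee_pos: [622.9, -78.9, -11.3]
tcp_rot: [0.0, 0.001, 1.0, -0.0]
wrist_force: [-12.1, 2.0, 25.8]
finger_gap: 60.4
gripper_force: 73.8
```

Request:
send_rows:
  translation:
    - [0.002,0,-0.005]
    - [0.005,0,-0.005]
    - [0.007,0,-0.005]
    - [0.007,0,-0.002]
    - [0.007,0,0.002]
    - [0.007,0,0.004]
    - [0.007,0,0.004]
  spin: [0,0,0,0,0,0,0]

```text
time_s: 18.22
ee_pos: [623.2, -78.9, -11.4]
tcp_rot: [0.003, 0.0, 1.0, -0.0]
wrist_force: [-8.2, 3.1, 29.6]
finger_gap: 61.0
gripper_force: 74.7
```

```bash
python3 -c "
from h import *
p=optics.grab_frame('wrist');s=observe();print(s['ee_pos'],s['wrist_force'],s['ft_torque'])
cv2.imwrite('pics/w9.png',p['img'])"
```

```text
[623.19038534 -78.87775031 -11.38345384] [-10.11396174   3.01428529  29.12209368] [ 0.7512099   1.89541678 -0.06642801]
```

View pics/w9.png

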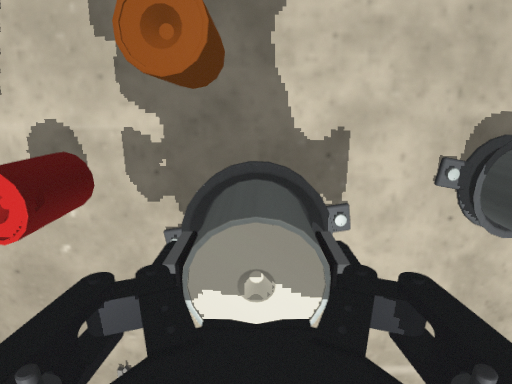

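```bash
python3 -c "
from h import *
p=optics.grab_frame('wrist')
for z in (68,72,76): print(z,ray(p,[(257,218),(183,275),(331,275),(257,288)],z)[:,:2].round(1).tolist())
print('ears/lip', ray(p,[(340.5,220)],10), ray(p,[(257,162)],17))
print('pred lip far edge', proj(p,[[623.7-44.5,-79,17]]))"
```

```text
68 [[592.3, -79.2], [617.2, -109.4], [617.3, -48.9], [623.2, -79.1]]
72 [[590.8, -79.2], [614.8, -108.2], [614.8, -50.1], [620.5, -79.2]]
76 [[589.3, -79.2], [612.3, -107.1], [612.3, -51.3], [617.8, -79.2]]
ears/lip [[615.57593632 -28.61021889  10.        ]] [[579.31342223 -78.95304761  17.        ]]
pred lip far edge [[256.9133826  161.79218255]]
```

Request:
send_rows:
  translation:
    - [-0.002,0,-0.004]
    - [-0.003,0,-0.008]
    - [-0.003,0,-0.008]
  spin: [0,0,0]

```text
time_s: 18.57
ee_pos: [623.0, -78.9, -11.4]
tcp_rot: [0.002, 0.0, 1.0, -0.0]
wrist_force: [-4.8, 2.0, 14.5]
finger_gap: 60.5
gripper_force: 72.6
```

Request:
send_rows:
  translation:
    - [0,0,0]
    - [0,0,0]
    - [0,0,0]
    - [0,0,0]
    - [0,0,0]
    - [0,0,0]
  spin: [0,0,0,0,0,0]
  hand: -1

```text
time_s: 19.07
ee_pos: [621.2, -78.8, -15.1]
tcp_rot: [-0.0, 0.001, 1.0, 0.0]
wrist_force: [0.5, -0.0, 0.3]
finger_gap: 85.0
gripper_force: 0.0
```

Request:
send_rows:
  translation:
    - [0,0,-0.03]
    - [0,0,-0.1]
    - [0,0,-0.18]
    - [0,0,-0.26]
    - [0,0,-0.34]
    - [0,0,-0.4]
    - [0,0,-0.4]
    - [0,0,-0.4]
  spin: [0,0,0,0,0,0,0,0]

```text
time_s: 19.73
ee_pos: [623.4, -79.3, 148.6]
tcp_rot: [0.003, 0.001, 1.0, -0.001]
wrist_force: [1.0, -0.1, 0.3]
finger_gap: 85.2
gripper_force: 0.0
```

```bash
python3 -c "
from h import *
p=optics.grab_frame('wrist')
for r in (.75,.85): print('L',*disc(p,(623.5,-79),68,62,r,1.2),'M',*disc(p,(595,77),62,48,r,1.2))
q=optics.grab_frame('top')
for r in (.85,.93): print('L',*disc(q,(623.5,-79),68,62,r,1.1))
q=optics.grab_frame('scene')
for r in (.8,.85,.9): print('L',*disc(q,(623.5,-79),68,62,r,1.1))
"; python3 to.py 595.5 77.5 140
```

```text
L [623.2 -79.8] [626.5 -80.2] 68.4 [256.  188.7] M [596.3  76.8] [597.2  77.3] 54.2 [418.6 160.2]
L [622.1 -79.3] [622.9 -79.2] 61.2 [256.5 187.5] M [592.9  74.9] [593.3  75.3] 45.5 [417.2 156.7]
L [623.3 -78.7] [623.3 -78.8] 70.5 [284.7 178.1]
L [623.3 -78.7] [623.3 -78.8] 70.5 [284.7 178.1]
L [621.9 -78.2] [622.1 -77. ] 65.6 [287.5 191.1]
L [621.3 -79. ] [620.8 -79.5] 63.0 [287.5 191.3]
L [622.3 -80. ] [623.8 -78.9] 58.9 [288.1 191.4]
t 19.88 pos [620.1 -78.5 144. ] yaw 89.9 tilt -1.0 gap 85.4 | dist 158 units [0.062  0.39   0.0104] spin -0.0007
```

Request:
send_rows:
  translation:
    - [0.016,0.1,0]
    - [0.032,0.2,0]
    - [0.048,0.3,0]
    - [0.06,0.38,0]
    - [0.062,0.39,0]
    - [0.062,0.39,0]
    - [0.062,0.39,0]
  spin: [0,0,0,0,0,0,0]

```text
time_s: 20.47
ee_pos: [595.8, 77.0, 143.9]
tcp_rot: [-0.001, 0.0, 1.0, -0.0]
wrist_force: [0.3, -0.2, -0.3]
finger_gap: 85.4
gripper_force: 0.0
```

```bash
python3 -c "
from h import *
p=optics.grab_frame('wrist')
for r in (.75,.85,.9): print('M',*disc(p,(595,77),62,48,r,1.2))
"; python3 to.py 595 77 -9
```

```text
M [593.8  77.8] [595.1  77.7] 49.6 [257.4 187. ]
M [593.5  77.9] [594.1  78. ] 47.1 [257.5 186.7]
M [593.3  77.9] [593.7  78. ] 46.4 [257.5 186.5]
t 20.52 pos [596.3  76.4 144.3] yaw 89.9 tilt -1.0 gap 85.3 | dist 153 units [0.0025 0.0018 0.3831] spin -0.001
```

Request:
send_rows:
  translation:
    - [0.006,0.0035,0.08]
    - [0.006,0.0035,0.16]
    - [0.006,0.0035,0.24]
    - [0.006,0.0035,0.31]
    - [0.006,0.0035,0.355]
    - [0.006,0.0035,0.378]
    - [0.006,0.0035,0.383]
    - [0.006,0.0035,0.383]
  spin: [0,0,0,0,0,0,0,0]

```text
time_s: 21.18
ee_pos: [594.5, 77.6, -8.2]
tcp_rot: [-0.0, 0.001, 1.0, -0.0]
wrist_force: [0.4, -0.8, 0.8]
finger_gap: 85.2
gripper_force: 0.0
```

Request:
send_rows:
  translation:
    - [0,0,0]
    - [0,0,0]
    - [0,0,0]
    - [0,0,0]
    - [0,0,0]
    - [0,0,0]
    - [0,0,0]
    - [0,0,0]
  spin: [0,0,0,0,0,0,0,0]
  hand: 1

```text
time_s: 21.85
ee_pos: [596.1, 78.4, -5.8]
tcp_rot: [0.002, 0.001, 1.0, -0.0]
wrist_force: [-0.2, 0.1, 6.4]
finger_gap: 46.4
gripper_force: 61.4
```

Request:
send_rows:
  translation:
    - [0,0,-0.01]
    - [0,0,-0.04]
    - [0,0,-0.09]
    - [0,0,-0.15]
    - [0,0,-0.21]
    - [0,0,-0.26]
    - [0,0,-0.29]
    - [0,0,-0.3]
  spin: [0,0,0,0,0,0,0,0]

```text
time_s: 22.52
ee_pos: [596.0, 78.8, 115.3]
tcp_rot: [0.002, 0.0, 1.0, 0.0]
wrist_force: [0.2, 0.1, -2.3]
finger_gap: 46.2
gripper_force: 63.2
```

```bash
python3 -c "
from h import *
q=optics.grab_frame('top')
cv2.imwrite('pics/t10.png',cv2.resize(q['img'][160:280,110:250],None,fx=5,fy=5,interpolation=2))
for r in cut_out(q,'cradle_medium')[:2]:
    b=r['bbox'];print('CM',r['p'],b,r['mask'].sum(),ray(q,[((b[0]+b[2])/2,(b[1]+b[3])/2)],12)[0])
"; python3 to.py 464 265 110
```

```text
CM 0.79 [124.6, 227.5, 139.2, 256.0] 270 [471.10303234 287.48193924  12.        ]
t 22.62 pos [594.7  78.7 112.9] yaw 89.9 tilt -1.0 gap 46.5 | dist 228 units [0.3271 0.4654 0.0069] spin -0.0006
```

View pics/t10.png

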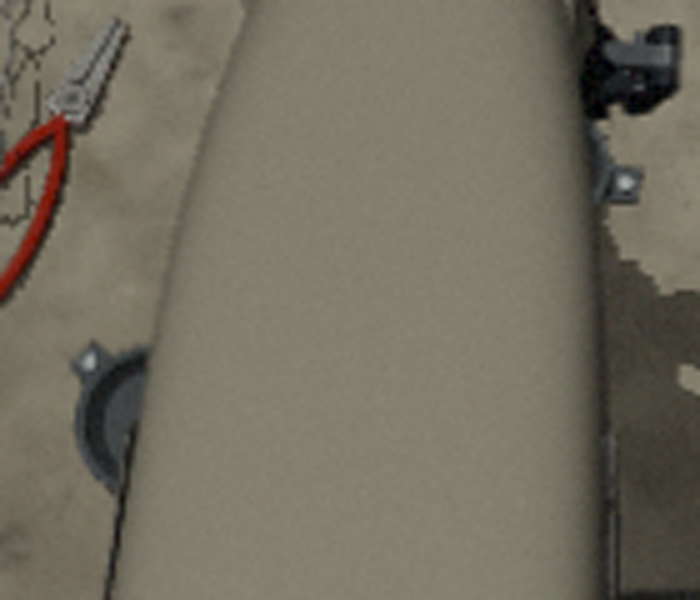

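Request:
send_rows:
  translation:
    - [0.01,0.03,0]
    - [0.03,0.1,0]
    - [0.06,0.19,0]
    - [0.09,0.28,0]
    - [0.115,0.37,0]
    - [0.135,0.44,0]
    - [0.14,0.466,0]
    - [0.14,0.466,0]
  spin: [0,0,0,0,0,0,0,0]

```text
time_s: 23.28
ee_pos: [535.8, 267.7, 110.1]
tcp_rot: [-0.002, -0.002, 1.0, -0.0]
wrist_force: [0.6, -0.0, -2.3]
finger_gap: 46.6
gripper_force: 63.2
```

```bash
python3 -c "
from h import *
optics.grab_frame('top')
p=optics.grab_frame('wrist');cv2.imwrite('pics/w11.png',p['img'])
print(proj(p,[[464,265.5,17]]))
g=cv2.cvtColor(p['img'],6);c=proj(p,[[464,265.5,17]])[0]
m=np.zeros_like(g);cv2.circle(m,tuple(int(v) for v in c),60,1,-1)
for r in cut_out(p,'cradle_medium')[:2]:
    b=r['bbox'];print('CM',r['p'],b,r['mask'].sum())
    k=cv2.morphologyEx(r['mask'].astype(np.uint8),cv2.MORPH_OPEN,cv2.getStructuringElement(2,(27,27)))
    cs=max(cv2.findContours(k,0,1)[0],key=len);e=cv2.fitEllipse(cs);print(e,ray(p,[e[0]],12)[0])
"; python3 to.py 464 265 110
```

```text
[[256.3139817  110.51972985]]
CM 0.58 [213.5, 67.4, 301.5, 152.1] 5705
((256.71240234375, 110.15869140625), (79.14935302734375, 83.60333251953125), 156.7409210205078) [463.58428517 265.88040008  12.        ]
t 23.43 pos [537.7 264.3 110.9] yaw 89.9 tilt -1.0 gap 46.4 | dist 74 units [0.1843 0.0015 0.0027] spin -0.0008
```

View pics/w11.png

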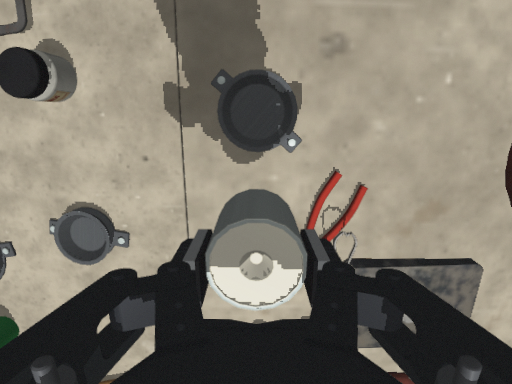

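Request:
send_rows:
  translation:
    - [0.02,0.003,0]
    - [0.06,0.003,0]
    - [0.11,0.003,0]
    - [0.15,0.003,0]
    - [0.175,0.003,0]
    - [0.184,0.003,0]
    - [0.184,0.003,0]
    - [0.184,0.003,0]
  spin: [0,0,0,0,0,0,0,0]

```text
time_s: 24.1
ee_pos: [465.9, 266.2, 112.4]
tcp_rot: [0.001, 0.001, 1.0, 0.0]
wrist_force: [0.4, -0.6, -2.4]
finger_gap: 46.6
gripper_force: 63.2
```

Request:
send_rows:
  translation:
    - [0,0,0.03]
    - [0,0,0.09]
    - [0,0,0.16]
    - [0,0,0.21]
    - [0,0,0.25]
    - [0,0,0.27]
    - [0,0,0.275]
    - [0,0,0.275]
  spin: [0,0,0,0,0,0,0,0]

```text
time_s: 24.77
ee_pos: [465.6, 266.3, 1.9]
tcp_rot: [-0.0, 0.001, 1.0, -0.0]
wrist_force: [0.2, 0.6, -2.0]
finger_gap: 46.4
gripper_force: 63.3
```

```bash
python3 -c "
from h import *
for i in range(3): optics.grab_frame('top')
p=optics.grab_frame('wrist');z=observe()['ee_pos'][2]+6+62;x=observe()['ee_pos']
print('M',*disc(p,x[:2],z,48,.6,1.3),proj(p,[[*x[:2],z]]))
"; python3 to.py 464.2 265.6 -14
```

```text
M [475.5 265.7] [477.9 266.7] 52.5 [254.9 289.7] [[257.55256784 272.54470747]]
t 24.97 pos [466.5 266.9   3.5] yaw 89.9 tilt -1.0 gap 45.8 | dist 18 units [ 0.0058 -0.0033  0.0437] spin -0.0007
```

Request:
send_rows:
  translation:
    - [0.005,-0.003,0.005]
    - [0.005,-0.003,0.012]
    - [0.005,-0.003,0.018]
    - [0.005,-0.003,0.024]
    - [0.005,-0.003,0.03]
    - [0.005,-0.003,0.034]
    - [0.005,-0.003,0.034]
  spin: [0,0,0,0,0,0,0]

```text
time_s: 25.55
ee_pos: [463.0, 265.3, -9.8]
tcp_rot: [-0.0, 0.001, 1.0, 0.0]
wrist_force: [-4.6, -2.0, 11.7]
finger_gap: 46.2
gripper_force: 65.2
```

Request:
send_rows:
  translation:
    - [0,0,0.003]
    - [0,0,0.006]
    - [0,0,0.006]
    - [0,0,0.006]
  spin: [0,0,0,0]

```text
time_s: 25.88
ee_pos: [463.1, 265.3, -9.8]
tcp_rot: [0.0, 0.0, 1.0, -0.0]
wrist_force: [-10.5, -3.6, 28.9]
finger_gap: 46.4
gripper_force: 67.0
```

Request:
send_rows:
  translation:
    - [0.002,0,-0.005]
    - [0.002,0,-0.008]
    - [0.002,0,-0.008]
  spin: [0,0,0]

```text
time_s: 26.13
ee_pos: [463.1, 265.6, -9.8]
tcp_rot: [0.001, 0.001, 1.0, 0.0]
wrist_force: [-0.9, 0.5, 6.9]
finger_gap: 46.3
gripper_force: 64.5
```

Request:
send_rows:
  translation:
    - [0,0,0]
    - [0,0,0]
    - [0,0,0]
    - [0,0,0]
    - [0,0,0]
    - [0,0,0]
  spin: [0,0,0,0,0,0]
  hand: -1

```text
time_s: 26.63
ee_pos: [462.0, 265.0, -11.0]
tcp_rot: [-0.0, 0.001, 1.0, -0.0]
wrist_force: [-0.2, 0.6, -0.0]
finger_gap: 85.2
gripper_force: 0.0
```

Request:
send_rows:
  translation:
    - [0,0,-0.03]
    - [0,0,-0.1]
    - [0,0,-0.18]
    - [0,0,-0.26]
    - [0,0,-0.34]
    - [0,0,-0.4]
    - [0,0,-0.4]
    - [0,0,-0.4]
  spin: [0,0,0,0,0,0,0,0]

```text
time_s: 27.3
ee_pos: [463.7, 265.8, 151.3]
tcp_rot: [0.002, 0.001, 1.0, 0.001]
wrist_force: [-0.3, 0.4, -0.1]
finger_gap: 85.6
gripper_force: 0.0
```

```bash
python3 -c "
from h import *
p=optics.grab_frame('wrist')
for r in (.75,.85,.9): print('M',*disc(p,(463.5,265.5),55,48,r,1.2))
q=optics.grab_frame('top')
e=ray(q,[(238,0)],0)
for r in cut_out(q,'cradle_small')[:2]:
    b=r['bbox'];print('CS',r['p'],b,r['mask'].sum());k=cv2.morphologyEx(r['mask'].astype(np.uint8),cv2.MORPH_OPEN,cv2.getStructuringElement(2,(13,13)))
    cs=max(cv2.findContours(k,0,1)[0],key=len);e=cv2.fitEllipse(cs);print(e,ray(q,[e[0]],12)[0])
for r in (.8,.9): print('M',*disc(q,(463.5,265.5),55,48,r,1.2))
"; python3 to.py 463.6 -286 140
```

```text
M [461.2 264.9] [461.7 265. ] 47.4 [255.3 182.5]
M [461.2 265.1] [461.7 265.3] 46.8 [255.5 182.5]
M [461.  265.2] [461.7 265.1] 46.7 [255.6 182.3]
CS 0.94 [203.1, 179.6, 240.9, 206.7] 597
((219.12644958496094, 192.82937622070312), (23.793102264404297, 27.395423889160156), 100.81954956054688) [595.58341303  78.54043876  12.        ]
M [452.9 265.2] [457.5 266.6] 43.1 [136.6 248.2]
M [451.9 265.5] [457.4 266.8] 42.7 [136.5 248.6]
t 27.45 pos [460.9 264.6 147.7] yaw 89.9 tilt -1.0 gap 85.1 | dist 551 units [-0.0084 -1.3763  0.0208] spin -0.0007
```

Request:
send_rows:
  translation:
    - [0,-0.1,0]
    - [0,-0.2,0]
    - [0,-0.3,0]
    - [0,-0.4,0]
    - [0,-0.5,0]
    - [0,-0.6,0]
    - [0,-0.7,0]
    - [0,-0.8,0]
  spin: [0,0,0,0,0,0,0,0]

```text
time_s: 28.12
ee_pos: [460.0, -56.3, 147.6]
tcp_rot: [-0.002, 0.001, 1.0, 0.0]
wrist_force: [1.1, -0.2, 0.4]
finger_gap: 85.6
gripper_force: 0.0
```

Request:
send_rows:
  translation:
    - [-0.007,-0.1,0]
    - [-0.007,-0.2,0]
    - [-0.007,-0.3,0]
    - [-0.007,-0.4,0]
    - [-0.007,-0.5,0]
    - [-0.007,-0.57,0]
    - [-0.007,-0.577,0]
    - [-0.007,-0.577,0]
  spin: [0,0,0,0,0,0,0,0]

```text
time_s: 28.78
ee_pos: [463.2, -286.6, 147.3]
tcp_rot: [-0.001, 0.002, 1.0, 0.001]
wrist_force: [0.4, -0.5, 0.4]
finger_gap: 85.5
gripper_force: 0.0
```

```bash
python3 -c "
from h import *
for i in range(2): q=optics.grab_frame('top')
p=optics.grab_frame('wrist')
for r in (.9,.95): print('S',*disc(p,(463.5,-286),68,36,r,1.1))
q=optics.grab_frame('top')
for r in (.8,.9): print('M',*disc(q,(463.5,265.5),55,48,r,1.2))
cv2.imwrite('pics/w12.png',np.hstack([cv2.resize(p['img'],(400,300)),cv2.resize(q['img'][170:280,100:246],(400,300))]))
"; python3 to.py 463.6 -286 -5
```

```text
S [ 464.1 -286. ] [ 464.  -286.2] 40.5 [254.4 190.6]
S [ 464.2 -285.9] [ 464.1 -286.1] 40.4 [254.6 190.8]
M [462.8 266.4] [462.9 266.1] 46.0 [136.3 244. ]
M [462.9 266.2] [463.2 266.5] 44.8 [136.4 243.9]
t 28.98 pos [ 463.7 -283.9  148.4] yaw 90.0 tilt -1.0 gap 85.3 | dist 153 units [-3.000e-04 -5.900e-03  3.835e-01] spin 0.0002
```

View pics/w12.png

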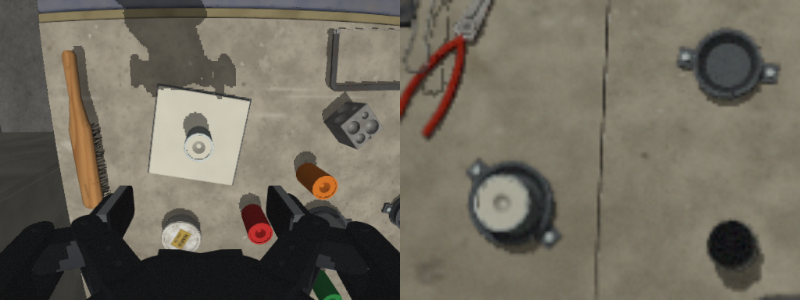

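Request:
send_rows:
  translation:
    - [0,-0.005,0.08]
    - [0,-0.005,0.16]
    - [0,-0.005,0.24]
    - [0,-0.005,0.31]
    - [0,-0.005,0.355]
    - [0,-0.005,0.376]
    - [0,-0.005,0.381]
    - [0,-0.005,0.381]
  spin: [0,0,0,0,0,0,0,0]

```text
time_s: 29.65
ee_pos: [464.5, -286.8, -3.0]
tcp_rot: [-0.0, -0.0, 1.0, 0.0]
wrist_force: [-0.4, -0.3, 0.4]
finger_gap: 85.5
gripper_force: 0.0
```

Request:
send_rows:
  translation:
    - [0,0,0]
    - [0,0,0]
    - [0,0,0]
    - [0,0,0]
    - [0,0,0]
    - [0,0,0]
    - [0,0,0]
    - [0,0,0]
  spin: [0,0,0,0,0,0,0,0]
  hand: 1

```text
time_s: 30.32
ee_pos: [465.5, -288.4, -1.7]
tcp_rot: [0.001, 0.001, 1.0, -0.001]
wrist_force: [-1.3, 1.4, 5.6]
finger_gap: 34.4
gripper_force: 59.7
```

Request:
send_rows:
  translation:
    - [0,0,-0.01]
    - [0,0,-0.04]
    - [0,0,-0.09]
    - [0,0,-0.15]
    - [0,0,-0.21]
    - [0,0,-0.26]
    - [0,0,-0.29]
    - [0,0,-0.3]
  spin: [0,0,0,0,0,0,0,0]

```text
time_s: 30.98
ee_pos: [465.5, -288.6, 119.1]
tcp_rot: [0.001, 0.001, 1.0, -0.001]
wrist_force: [0.4, -1.0, -0.6]
finger_gap: 34.7
gripper_force: 59.8
```

```bash
python3 to.py 670 78 120;python3 -c "
from h import *
q=optics.grab_frame('top');print(ray(q,[(219.7,193.65)],10))"
```

```text
t 30.98 pos [ 465.5 -288.6  119.1] yaw 89.9 tilt -1.0 gap 34.7 | dist 420 units [-0.5102  0.9172 -0.0029] spin -0.0007
[[593.9208536   77.19895891  10.        ]]
```

Request:
send_rows:
  translation:
    - [-0.01,0.018,0]
    - [-0.04,0.072,0]
    - [-0.08,0.144,0]
    - [-0.12,0.216,0]
    - [-0.16,0.288,0]
    - [-0.2,0.36,0]
    - [-0.24,0.432,0]
    - [-0.28,0.504,0]
  spin: [0,0,0,0,0,0,0,0]

```text
time_s: 31.7
ee_pos: [575.5, -83.6, 114.5]
tcp_rot: [-0.002, 0.0, 1.0, 0.001]
wrist_force: [0.3, -0.2, -2.1]
finger_gap: 34.4
gripper_force: 60.0
```

Request:
send_rows:
  translation:
    - [-0.04,0.072,0]
    - [-0.08,0.144,0]
    - [-0.12,0.216,0]
    - [-0.16,0.288,0]
    - [-0.2,0.36,0]
    - [-0.225,0.4,0]
    - [-0.23,0.413,0]
    - [-0.23,0.413,0]
  spin: [0,0,0,0,0,0,0,0]

```text
time_s: 32.37
ee_pos: [667.6, 80.8, 114.5]
tcp_rot: [-0.002, -0.001, 1.0, 0.0]
wrist_force: [-0.0, -0.6, -1.3]
finger_gap: 33.9
gripper_force: 60.0
```

```bash
python3 -c "
from h import *
for i in range(3):optics.grab_frame('top')
p=optics.grab_frame('wrist');cv2.imwrite('pics/w13.png',p['img'])
print(proj(p,[[594,77.5,17]]))
for r in cut_out(p,'cradle_small')[:2]:
    b=r['bbox'];print('CS',r['p'],b,r['mask'].sum())
    k=cv2.morphologyEx(r['mask'].astype(np.uint8),cv2.MORPH_OPEN,cv2.getStructuringElement(2,(27,27)))
    cs=max(cv2.findContours(k,0,1)[0],key=len);e=cv2.fitEllipse(cs);print(e,ray(p,[e[0]],12)[0])
"; python3 to.py 594 77.5 120
```

```text
[[255.83322493 109.87247443]]
CS 0.76 [206.7, 78.9, 300.1, 143.7] 3903
((256.6238708496094, 109.20077514648438), (64.42964172363281, 68.70513916015625), 105.82939910888672) [593.28018349  78.26324544  12.        ]
t 32.62 pos [667.8  77.7 116.4] yaw 89.8 tilt -1.0 gap 35.0 | dist 74 units [ 0.1844 -0.0009 -0.0086] spin -0.0017
```

Request:
send_rows:
  translation:
    - [0.02,0,0]
    - [0.06,0,0]
    - [0.11,0,0]
    - [0.15,0,0]
    - [0.175,0,0]
    - [0.183,0,0]
    - [0.183,0,0]
    - [0.183,0,0]
  spin: [0,0,0,0,0,0,0,0]

```text
time_s: 33.28
ee_pos: [596.3, 78.7, 117.3]
tcp_rot: [0.001, 0.001, 1.0, 0.0]
wrist_force: [0.4, 0.3, -0.8]
finger_gap: 34.7
gripper_force: 60.0
```

Request:
send_rows:
  translation:
    - [0,0,0.03]
    - [0,0,0.09]
    - [0,0,0.16]
    - [0,0,0.21]
    - [0,0,0.25]
    - [0,0,0.27]
    - [0,0,0.275]
    - [0,0,0.275]
  spin: [0,0,0,0,0,0,0,0]

```text
time_s: 33.95
ee_pos: [595.5, 78.9, 6.1]
tcp_rot: [-0.001, 0.001, 1.0, -0.0]
wrist_force: [-0.9, 0.4, -1.0]
finger_gap: 34.5
gripper_force: 60.0
```

```bash
python3 -c "
from h import *
for i in range(3): optics.grab_frame('top')
"; python3 to.py 594.3 77.7 -10
```

```text
t 34.1 pos [597.2  79.1   8.2] yaw 89.9 tilt -1.0 gap 34.3 | dist 18 units [ 0.0073 -0.0034  0.0455] spin -0.0006
```

Request:
send_rows:
  translation:
    - [0.006,-0.003,0.005]
    - [0.006,-0.003,0.012]
    - [0.006,-0.003,0.018]
    - [0.006,-0.003,0.024]
    - [0.006,-0.003,0.03]
    - [0.006,-0.003,0.036]
    - [0.006,-0.003,0.04]
    - [0.006,-0.003,0.04]
  spin: [0,0,0,0,0,0,0,0]

```text
time_s: 34.77
ee_pos: [593.8, 78.0, -9.2]
tcp_rot: [0.001, 0.0, 1.0, 0.0]
wrist_force: [0.9, 0.2, -0.8]
finger_gap: 34.5
gripper_force: 59.9
```

Request:
send_rows:
  translation:
    - [0,0,0.003]
    - [0,0,0.006]
    - [0,0,0.006]
    - [0,0,0.006]
  spin: [0,0,0,0]

```text
time_s: 35.1
ee_pos: [594.1, 78.0, -9.7]
tcp_rot: [0.001, 0.001, 1.0, 0.0]
wrist_force: [-1.7, 0.3, 7.6]
finger_gap: 34.9
gripper_force: 60.9
```

Floor contact at the expected height. Release and rise.

Request:
send_rows:
  translation:
    - [0,0,-0.002]
    - [0,0,-0.003]
    - [0,0,-0.003]
    - [0,0,-0.003]
  spin: [0,0,0,0]

```text
time_s: 35.43
ee_pos: [594.1, 77.9, -9.7]
tcp_rot: [0.001, 0.001, 1.0, 0.0]
wrist_force: [0.5, 0.4, 3.7]
finger_gap: 34.3
gripper_force: 60.0
```

Request:
send_rows:
  translation:
    - [0,0,0]
    - [0,0,0]
    - [0,0,0]
    - [0,0,0]
    - [0,0,0]
    - [0,0,0]
  spin: [0,0,0,0,0,0]
  hand: -1

```text
time_s: 35.93
ee_pos: [592.8, 77.7, -10.6]
tcp_rot: [-0.0, 0.001, 1.0, -0.0]
wrist_force: [0.6, -0.2, 0.4]
finger_gap: 85.3
gripper_force: 0.0
```

Request:
send_rows:
  translation:
    - [0,0,-0.03]
    - [0,0,-0.1]
    - [0,0,-0.18]
    - [0,0,-0.26]
    - [0,0,-0.34]
    - [0,0,-0.4]
    - [0,0,-0.4]
    - [0,0,-0.4]
  spin: [0,0,0,0,0,0,0,0]

```text
time_s: 36.6
ee_pos: [595.1, 77.8, 152.9]
tcp_rot: [0.003, 0.001, 1.0, 0.0]
wrist_force: [0.4, 0.3, -0.1]
finger_gap: 85.2
gripper_force: 0.0
```

```bash
python3 -c "
from h import *
for i in range(4): optics.grab_frame('top')
p=optics.grab_frame('wrist');q=optics.grab_frame('scene')
for r in (.8,.9): print('S',*disc(p,(593.7,77.7),60,36,r,1.2),'L',*disc(p,(623.7,-79),68,62,r,1.1))
for n,x,z,D in (('S',(593.7,77.7),60,36),('L',(623.7,-79),68,62),('M',(463.7,265.6),55,48)): print(n,*disc(q,x,z,D,.88,1.15))
cv2.imwrite('pics/f.png',np.hstack([cv2.resize(p['img'],(400,300)),cv2.resize(q['img'][130:250,150:310],(400,300))]))
print(observe()['wrist_force'])"
```

```text
S [591.2  77.7] [591.6  77.8] 35.2 [256.4 187.2] L [621.4 -77.8] [622.9 -79.2] 60.6 [ 99.8 218.8]
S [591.3  77.9] [591.5  78. ] 34.7 [256.6 187.3] L [621.6 -78.5] [622.2 -78.7] 56.5 [ 99.2 219. ]
S [591.   77.3] [591.3  77.6] 28.1 [243.  170.5]
L [622.3 -79.9] [623.8 -78.9] 58.9 [288.  191.4]
M [462.2 264.1] [463.  264.9] 42.7 [169.8 158. ]
[-0.37463222  0.40160758  0.29546329]
```

View pics/f.png

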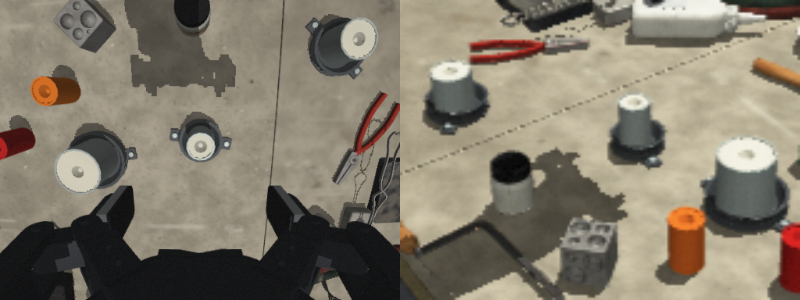

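The final picture shows all three flasks upright in their own cradles: large at panel pixel (78,170), small at (201,147) and medium at (360,38). The gripper is clear of them.

```bash
python3 -c "
from plant import hand_in
print(hand_in())"
```

```text
the job is handed in; nothing more can be done
None
```

The job is handed in at about 37 s of the 102 s allowed: by the final camera measurements all three flasks stand upright and down in their own cradles, about 1 to 3 mm from centre; the hand-in returned no verdict.

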